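# Hang the rinse basket on the drip stand

### The arm

A 6-joint arm with a two-finger parallel gripper is mounted at the origin on a cart in front of the work surface, level with it; the furniture and walls round the work are solid. World frame = base frame: x ahead of the robot, y to its left, z up, the work surface at z = 0. Lengths are in mm, angles in rad, forces in N, time in s.
With the tool pointing down it reaches from about 300 to 775 mm from the base axis. Payload 14.6 kg.
Tool frame: the origin (TCP) lies midway between the tips of the shut fingers; the grasp point (between the pads) lies 19 mm behind it; y points along the fingers, z is the direction in which the jaws open and shut, and the axes are right-handed (so a half turn about y gives the same grasp; the last joint's range is limited). The gripper opens to 94 mm and grips with 3 to 60 N. Pads are 16 mm wide; open, the fingers measure 119 mm over their backs; the gripper's body (75 mm by 177 mm) begins 78 mm behind the grasp point.
Start: joints at [-1.217, 0.3, 1.521, -0, 1.321, -0.067], TCP at [224.662, -502.012, 205.446] pointing down, gripper open.
Joint ranges: [-3.03, 3.03], [-0.79, 2.21], [0.23, 2.52], [-1.04, 4.18], [0, 3.07], [-2.55, 2.55]. Speed limits (rad/s): [2.22, 2.22, 2.57, 3.14, 3.14, 3.14].

### API

Orientations are given as [roll, pitch, yaw] about the fixed x, y, z axes, in that order (R = Rz(yaw) Ry(pitch) Rx(roll)).
In Python, from cell import manip gives the robot as it stands.
- The arm moves only by the tool play_rows, never from a script. Its argument "series" is a list of rows, each a list of 3 entries, a list of its own where there are three numbers: the shift along the tool's x, y, z in m, then the turn about the tool's y in rad, then the closure, from 0 (fully open) to 1 (shut). In form: [[[dx, dy, dz], twist, grip], ...]. A call has 1 to 20 rows; each row is the pose to reach, as a shift and turn from the pose measured when the call began, along the tool's axes at that moment; what a row does not reach only later rows make up. A row lasts 1/10 s, in which the tool goes at most 50 mm and 8.59 degrees, less where a joint would pass 70% of its speed; a pose out of reach is approached as far as the arm can. A call with a gripper value outside its range is refused whole. The fingers move at their own pace and stop on an object; "squeeze" is the grip in N (left out, the last holds). Time passes only in rows, so rows that repeat a pose let the fingers close. It gives the time, the measured TCP pose, the force and the opening at its end, in the units of the state.
- manip.read_state(): the state, without advancing time (a new reading comes with each control period).
- manip.camera(name): name is "scene" or "top"; returns the picture (400x640x3 uint8, red, green, blue); there is no depth.
- manip.camera_params(name): a dict with "K" (3x3 intrinsics, pixels), "dist_coeffs" ([k1, k2, p1, p2, k3] as OpenCV has them; the pictures are not rectified), "rvec" (rotation vector, rad) and "tvec" (3), from world to camera coordinates, as OpenCV has them. Camera axes: x right, y down, z forward; pixel columns grow to the right and rows downward; lengths in mm; the calibration is good to about 2 mm. A picture is of the moment at which its call begins. camera_params takes no time and is no camera call.
- manip.sign_off(): hands the job in, once; it reports no verdict.
The state is a dict: "clock": time; "joints": joint angles; "qd": joint speeds; "effort": joint torques, N m; "eef_pos": TCP position; "eef_rot": TCP orientation; "wrist_force": force on the tool from outside, world axes, zero at the start; "moment": the same for the moment, N m; "finger_gap": finger opening in mm.
Only numpy, scipy, OpenCV 4.12 (cv2) and the standard library are available. Lean on these libraries where they do the work, as an engineer would, in place of code of your own. Each camera call takes 0.05 s, during which the arm holds its last target. There are 200 camera calls.

### The job

Hang the empty rectangular rinse basket up to drain. First swing its folded bail upright while the basket still stands on the table, then carry it by the bail and hang the bail over both prongs of the hook stand. Leave the round pail standing where it is.

Things in the scene. Friction and masses are not known exactly. Their poses are not given: they have to be found in the camera images.
- basket_center (a point): Centre, 30 mm above its underside, of the loose rectangular aluminium basket with slotted walls (90 mm along x, 116 mm along y, 60 mm high, about 0.5 kg); z is up. The bail's pivot axis runs along y, 25 mm above this point.
- bail (a joint): Angle of the basket's swing bail, rad: 0 upright, positive leaning to the basket's -x side (the robot's side), stops at -1.05 and 1.05. It starts folded at 0.9 to 1.05, its crossbar standing out in front of the basket wall. The pivots are slightly stiff (under 0.6 N at the crossbar): the bail stays where it is left.
- bail_grip (a point): Centre of the bail's crossbar, 85 mm from the pivot axis (140 mm above the table when upright). The bar runs along y: in the middle a light wooden sleeve 15 mm thick, 36 mm long, to push or grip; on either side steel wire 7 mm thick, straight to 56 mm from the centre. z points away from the pivots.
- seat (a point): Where the crossbar's centre rests when hung on the fixed stand, 204.5 mm above the table; x points along the prongs away from their tips, y across, z up. Two parallel prongs, 8 mm thick, lie 35 mm to either side along y. Their tips, towards -x (the robot's side), turn up 32 mm in front of the seat to 22 mm above it; the trough between tip and rear step is level for 28 mm.
- pail_center (a point): Centre of the loose round aluminium pail (84 mm across, 75 mm high, with a thin wire bail of its own folded to the robot's side). A bystander: leave it standing.
- stand: The fixed steel drip stand; origin on the table under the seat, axes as the seat's. The prongs enter a bail from the front (-x): in front of and above them it is free. Behind the trough they step up to 15 mm above the seat and join a cross rod on a post 100 mm behind the seat. Base plate 170x120x12 mm.
Things that resemble listed ones, but are neither listed nor needed, are in the scene too. Leave any purple look-alike of the part that bears pail_center alone.

How it is judged (in metres and radians):
On the way:
1. the bail is upright (within about 15 degrees) while the basket stands on the table (value of joint bail between -0.27 and 0.27 rad and height (world z) of basket_center below 0.036 m and angle between basket_center's own z axis and vertical below 0.1 rad), for 0.2 s.
At the end, for the whole second after the job is handed in: The basket hangs at rest, level within 20 degrees, its crossbar in the trough of both prongs: its centre within 25 mm of the seat along the prongs, 20 mm across, 8 mm below to 10 mm above, square within 11 degrees. The round pail stands within 30 mm of where it was, upright within 11 degrees (x of bail_grip in the frame of seat between -0.025 and 0.025 m and y of bail_grip in the frame of seat between -0.02 and 0.02 m and z of bail_grip in the frame of seat between -0.008 and 0.01 m and angle between the y axis of bail_grip and the y axis of seat, either way round below 0.2 rad and angle between basket_center's own z axis and vertical below 0.35 rad and linear speed of basket below 0.06 m/s and distance of pail_center from where it was at the start of the episode below 0.03 m and angle between pail_center's own z axis and vertical below 0.2 rad); the robot touches nothing.
It fails at once if the round pail is tipped or pushed away by more than 40 mm (distance of pail_center from where it was at the start of the episode above 0.04 m or angle between pail_center's own z axis and vertical above 0.4 rad).
It also fails if it takes over 61 s, if anything falls off the work surface, if the arm or the gripper's body presses on something with over 40 N, if the wrist force passes 120 N, or if a joint passes its speed limit or range.

## Working session

There is one attempt and no reset: what is moved stays moved. The work goes in short steps, Python scripts to look and compute and a tool call to move; the robot and the scene stay as the last step left them, time stands still between calls to the robot, and variables do not carry over. Pictures are saved under pics/ and viewed, about 8 in all and at most 12, crops included, and the job is handed in when it is done.

Besides the shell and the picture viewer there is one more tool, called after "Emit:" by a JSON object that holds its "name" and its "arguments". play_rows: Moves the arm, as the interface text tells. Its arguments: {"type":"object","properties":{"series":{"type":"array","items":{"type":"array"}},"squeeze":{"type":"number"}},"required":["series"]}

```bash
mkdir -p pics
cat > h.py <<'E'
from cell import manip
import numpy as np, cv2
def snap(n,f):
    im=manip.camera(n); cv2.imwrite('pics/'+f+'.png',im[:,:,::-1]); return im
def P(n):
    p=manip.camera_params(n); return np.array(p['K'],float),np.array(p['dist_coeffs'],float),np.array(p['rvec'],float),np.array(p['tvec'],float).ravel()
def ray(n,uv):
    K,d,r,t=P(n); R=cv2.Rodrigues(r)[0]
    q=cv2.undistortPoints(np.array([[uv]],float),K,d)[0,0]
    return -R.T@t, R.T@np.array([q[0],q[1],1])
def onz(n,uv,z):
    c,v=ray(n,uv); return c+v*(z-c[2])/v[2]
def tri(uv1,uv2,n1='scene',n2='top'):
    c1,v1=ray(n1,uv1);c2,v2=ray(n2,uv2)
    s=np.linalg.lstsq(np.c_[v1,-v2],c2-c1,rcond=None)[0]
    a=c1+v1*s[0];b=c2+v2*s[1]; return (a+b)/2,np.linalg.norm(a-b)
def proj(n,p):
    K,d,r,t=P(n); return cv2.projectPoints(np.array(p,float).reshape(-1,1,3),r,t,K,d)[0][:,0]
E
python3 - <<'E'
from h import *
snap('scene','s0');snap('top','t0')
for n in('scene','top'): print(n,ray(n,(320,200)))
print(manip.read_state())
E
```

```text
scene (array([-186.25938545,  821.65198233,  675.77138952]), array([ 0.61796611, -0.64130599, -0.45502184]))
top (array([ 386.74672609,   53.4228342 , 1213.38286247]), array([ 0.10737412,  0.00921045, -0.99419295]))
{'clock': 0.1, 'joints': array([-1.21658165e+00,  3.00432848e-01,  1.52152301e+00,  1.72994349e-05,
        1.32072158e+00, -6.66211704e-02]), 'qd': array([-0.0001204 , -0.00065249, -0.0023652 , -0.00071543, -0.00075447,
        0.00098169]), 'effort': array([ 7.48861180e-05, -5.32646370e+01, -3.53283048e+01,  7.09125493e-02,
        2.34738673e-02, -6.74918101e-05]), 'eef_pos': array([ 224.59407594, -501.786348  ,  204.93188209]), 'eef_rot': array([-1.57187759e+00,  8.89359286e-05, -2.72076114e+00]), 'wrist_force': array([ 0.35583434, -0.39577713,  0.54911422]), 'moment': array([-0.01884536, -0.02679364,  0.0712412 ]), 'finger_gap': 94.00210317944521}
```

View pics/s0.png

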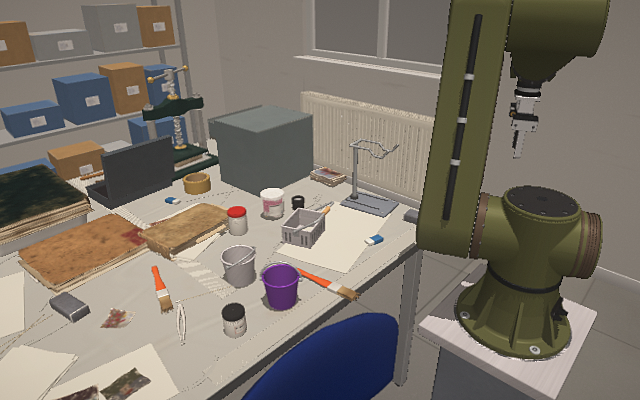

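View pics/t0.png

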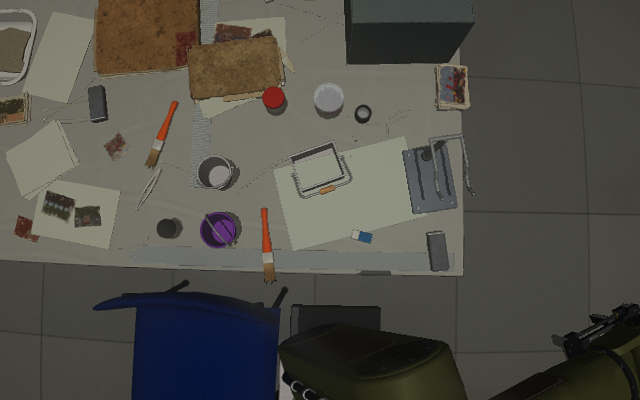

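The scene view shows the basket at (303,228) and the stand at (372,175). In the top view, the basket is at (319,168) with its orange sleeve at (327,189), the stand is at (430,180), the pail at (216,172), and the purple look-alike at (218,230).

Run:
```python
import cv2,numpy as np
t=cv2.imread('pics/t0.png');s=cv2.imread('pics/s0.png')
a=cv2.resize(t[125:225,280:480],None,fx=4,fy=4,interpolation=cv2.INTER_CUBIC)
b=np.hstack([cv2.resize(s[200:255,272:347],(400,293),interpolation=cv2.INTER_CUBIC),cv2.resize(s[130:220,335:458],(400,293),interpolation=cv2.INTER_CUBIC)])
cv2.imwrite('pics/t0c.png',a);cv2.imwrite('pics/s0c.png',b)
h=cv2.cvtColor(t,cv2.COLOR_BGR2HSV)[175:200,310:345]
m=(h[...,1]>130)&(h[...,2]>90)&(h[...,0]<25)
v,u=np.nonzero(m);print('sleeve top',u.mean()+310,v.mean()+175,m.sum())
h=cv2.cvtColor(s,cv2.COLOR_BGR2HSV)[205:250,275:335]
m=(h[...,1]>110)&(h[...,2]>90)&(h[...,0]<25)
v,u=np.nonzero(m);print('sleeve scene',u.mean()+275,v.mean()+205,m.sum())
```

```text
sleeve top 326.7647058823529 189.08823529411765 68
sleeve scene 326.0571428571429 210.1142857142857 35
```

View pics/t0c.png

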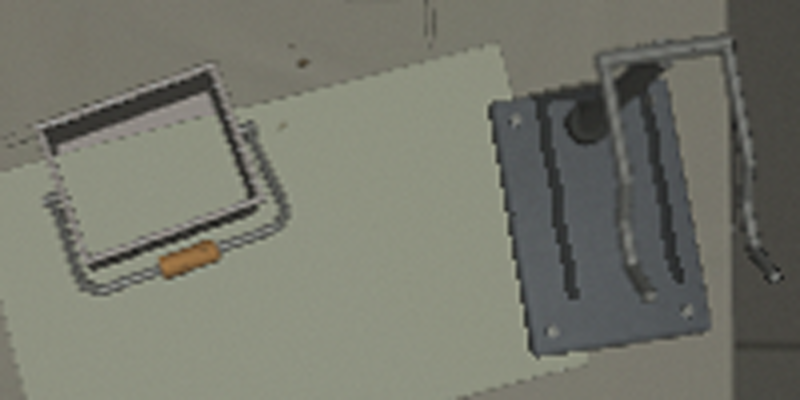

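View pics/s0c.png

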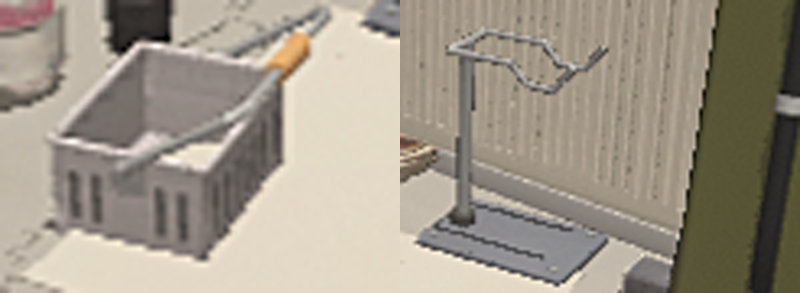

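The crops show the basket rim corners clearly. They also show the sleeve at crop (190,258), the prong tips at (648,296) and (775,277), and the cross rod ends at (603,57) and (732,40).

Run:
```python
from h import *
f=lambda x,y:(280+x/4-.375,125+y/4-.375)
print('sleeve',tri((326.06,210.1),(326.76,189.1)))
c=[onz('top',f(*p),60) for p in [(42,128),(212,68),(258,205),(88,268)]]
c=np.array(c);print(c.round(1));ctr=c.mean(0);print('ctr',ctr)
d=c[0]-c[1]+c[3]-c[2];print('basket y-axis yaw',np.arctan2(-d[0],d[1]),[np.linalg.norm(c[i]-c[(i+1)%4]).round() for i in range(4)])
tip=np.array([onz('top',f(*p),226) for p in [(648,296),(775,277)]]);rod=np.array([onz('top',f(*p),223) for p in [(603,57),(732,40)]])
print('tips',tip.round(1),'rod',rod.round(1))
ax=rod.mean(0)-tip.mean(0);print('prong yaw',np.arctan2(ax[1],ax[0]),np.linalg.norm(ax[:2]))
d=rod[0]-rod[1];print('rod yaw',np.arctan2(-d[0],d[1]),np.linalg.norm(d))
d=tip[0]-tip[1];print('tip yaw',np.arctan2(-d[0],d[1]),np.linalg.norm(d))
# scene view tips and rods
g=lambda x,y:(335+(x-400)*123/400,130+y*90/293)
print('scene tips/rod tri',tri(g(606,48),f(775,277)),tri(g(577,70),f(648,296)),tri(g(452,50),f(603,57)),tri(g(488,33),f(732,40)))
b=np.array([onz('top',f(*p),12) for p in [(492,102),(665,80),(708,328),(535,354)]]);print('base',b.round(1),b.mean(0))
m=b[:2].mean(0)-b[2:].mean(0);print('base yaw',np.arctan2(m[1],m[0]))
```

```text
sleeve (array([533.74887713,  48.78290288, 103.67162967]), np.float64(1.8353322590592098))
[[618.7 141.2  60. ]
 [659.2  35.7  60. ]
 [572.8   5.6  60. ]
 [531.2 110.   60. ]]
ctr [595.48057866  73.13033218  60.        ]
basket y-axis yaw 0.3730607111883997 [np.float64(113.0), np.float64(91.0), np.float64(112.0), np.float64(93.0)]
tips [[ 501.9 -196.3  226. ]
 [ 513.6 -265.9  226. ]] rod [[ 632.2 -173.8  223. ]
 [ 643.9 -245.6  223. ]]
prong yaw 0.16285505513167567 132.02243762959216
rod yaw 0.16195944113998625 72.69620737810014
tip yaw 0.1671443961881924 70.51620282495347
scene tips/rod tri (array([ 514.42834751, -267.2924522 ,  221.12328755]), np.float64(0.49194467044074186)) (array([ 501.6752607 , -198.33327682,  220.46033282]), np.float64(2.069627584481233)) (array([ 634.36053705, -175.94659029,  213.8769166 ]), np.float64(0.1261693618974793)) (array([ 647.31788658, -249.51093089,  209.84035353]), np.float64(0.07192341624481381))
base [[ 652.2 -148.4   12. ]
 [ 670.1 -263.5   12. ]
 [ 506.8 -289.9   12. ]
 [ 487.7 -176.4   12. ]] [ 579.20790104 -219.57687375   12.        ]
base yaw 0.16463360623962858
```

```bash
cat >> h.py <<'E'
from scipy.spatial.transform import Rotation as Ro
def go(*wps):
    s=manip.read_state();R=Ro.from_euler('xyz',s['eef_rot']).as_matrix()
    print('t',s['clock'],s['eef_pos'].round(1),s['eef_rot'].round(3),s['wrist_force'].round(1),round(s['finger_gap'],1))
    for *p,yaw in wps:
        d=R.T@(np.array(p)-s['eef_pos'])/1000
        tw=-((yaw-s['eef_rot'][2]+np.pi)%(2*np.pi)-np.pi)
        print(p,'->',d.round(4),round(tw,3))
E
python3 - <<'E'
from h import *
y=-1.198
go((225,-502,330,-2.72),(380,-220,330,y),(532,48.5,330,y),(532,48.5,180,y))
E
```

```text
t 0.1 [ 224.6 -501.8  204.9] [-1.572  0.    -2.721] [ 0.4 -0.4  0.5] 94.0
[225, -502, 330] -> [-0.0003 -0.1251  0.0002] -0.001
[380, -220, 330] -> [-0.257  -0.1248 -0.1938] -1.523
[532, 48.5, 330] -> [-0.5054 -0.1246 -0.3768] -1.523
[532, 48.5, 180] -> [-0.5054  0.0254 -0.3767] -1.523
```

Emit:
{"name": "play_rows", "arguments": {"series": [[[0,-0.045,0],0,0.4],[[0,-0.09,0],0,0.6],[[0,-0.125,0],0,0.72],[[-0.037,-0.125,-0.028],-0.13,0.72],[[-0.074,-0.125,-0.056],-0.26,0.72],[[-0.111,-0.125,-0.084],-0.39,0.72],[[-0.148,-0.125,-0.112],-0.52,0.72],[[-0.185,-0.125,-0.14],-0.65,0.72],[[-0.222,-0.125,-0.168],-0.78,0.72],[[-0.257,-0.125,-0.194],-0.91,0.72],[[-0.294,-0.125,-0.221],-1.04,0.72],[[-0.331,-0.125,-0.248],-1.17,0.72],[[-0.368,-0.125,-0.276],-1.3,0.72],[[-0.405,-0.125,-0.303],-1.43,0.72],[[-0.442,-0.125,-0.33],-1.523,0.72],[[-0.475,-0.125,-0.354],-1.523,0.72],[[-0.505,-0.125,-0.377],-1.523,0.72],[[-0.505,-0.125,-0.377],-1.523,0.72],[[-0.505,-0.125,-0.377],-1.523,0.72]]}}

```text
clock: 2.0
eef_pos: [531.5, 48.8, 329.7]
eef_rot: [-1.572, 0.001, -1.196]
wrist_force: [-0.2, 0.1, -0.1]
finger_gap: 26.4
```

Run:
```python
from h import *
y=-1.198
go((532,48.5,330,y),(532,48.5,180,y),(532,48.5,130,y),(532,48.5,86,y))
```

```text
t 2.0 [531.5  48.8 329.7] [-1.572e+00  1.000e-03 -1.196e+00] [-0.2  0.1 -0.1] 26.4
[532, 48.5, 330] -> [ 0.0005 -0.0003  0.0003] 0.002
[532, 48.5, 180] -> [0.0007 0.1497 0.0005] 0.002
[532, 48.5, 130] -> [0.0008 0.1997 0.0006] 0.002
[532, 48.5, 86] -> [0.0008 0.2437 0.0006] 0.002
```

Emit:
{"name": "play_rows", "arguments": {"series": [[[0,0.045,0],0,0.6],[[0,0.09,0],0,0.6],[[0,0.13,0],0,0.6],[[0,0.165,0],0,0.6],[[0.001,0.19,0],0.002,0.6],[[0.001,0.19,0],0.002,0.6],[[0.001,0.19,0],0.002,0.6]]}}

```text
clock: 2.7
eef_pos: [531.7, 47.3, 140.9]
eef_rot: [-1.571, 0.001, -1.199]
wrist_force: [-0.2, -0.0, 0.5]
finger_gap: 37.6
```

Run:
```python
from h import *
s=snap('scene','s1');t=snap('top','t1')
go((532,48.5,86,-1.198))
a=cv2.resize(s[170:255,262:362],(480,408),interpolation=cv2.INTER_CUBIC)
b=cv2.resize(t[135:220,280:360],(384,408),interpolation=cv2.INTER_CUBIC)
im=np.hstack([a,b])[:,:,::-1];cv2.imwrite('pics/c1.png',cv2.resize(im,(800,378)))
```

```text
t 2.8 [532.2  47.6 141.7] [-1.569  0.    -1.199] [-0.2 -0.3 -0.1] 37.9
[532, 48.5, 86] -> [-0.0009  0.0557  0.    ] -0.001
```

View pics/c1.png

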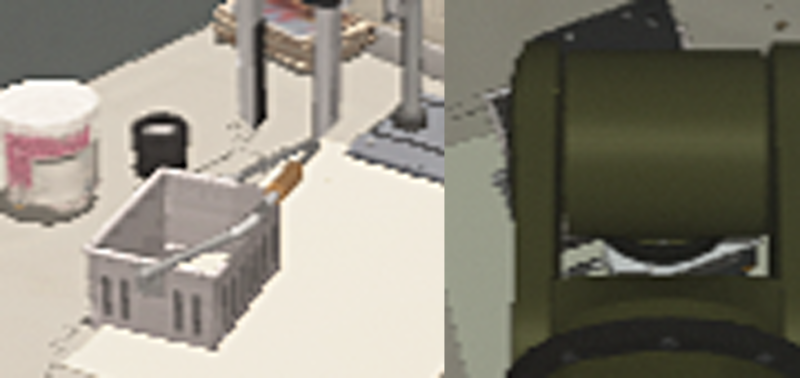

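The crop shows both fingers straddling the sleeve from above, with the sleeve at about (285,180). The rest of the bar is unobstructed.

Emit:
{"name": "play_rows", "arguments": {"series": [[[0,0.02,0],0,0.6],[[-0.001,0.04,0],0,0.6],[[-0.001,0.055,0],0,0.6],[[-0.001,0.055,0],0,0.72],[[-0.001,0.055,0],0,0.76],[[-0.001,0.055,0],0,0.76]], "squeeze": 3}}

```text
clock: 3.4
eef_pos: [532.7, 48.6, 88.2]
eef_rot: [-1.567, -0.0, -1.199]
wrist_force: [0.7, -0.5, 0.6]
finger_gap: 23.1
```

Run:
```python
from h import *
y=-1.198; b=np.array([595.5,73.1]);e=np.array([.932,.3616])
w=[]
for a in (.94,.75,.55,.35,.15,0,-.03):
    p=b-e*85*np.sin(a); w.append((*p.round(1),round(55+85*np.cos(a)-19,1),y))
go(*w)
```

```text
t 3.4 [532.7  48.6  88.2] [-1.567 -0.    -1.199] [ 0.7 -0.5  0.6] 23.1
[np.float64(531.5), np.float64(48.3), np.float64(86.1)] -> [-0.0002  0.0021 -0.0012] -0.001
[np.float64(541.5), np.float64(52.1), np.float64(98.2)] -> [-0.0001 -0.01    0.0095] -0.001
[np.float64(554.1), np.float64(57.0), np.float64(108.5)] -> [-0.     -0.0202  0.0231] -0.001
[np.float64(568.3), np.float64(62.6), np.float64(115.8)] -> [-0.0001 -0.0275  0.0384] -0.001
[np.float64(583.7), np.float64(68.5), np.float64(120.0)] -> [-0.     -0.0316  0.0549] -0.001
[np.float64(595.5), np.float64(73.1), np.float64(121.0)] -> [-0.     -0.0326  0.0675] -0.001
[np.float64(597.9), np.float64(74.0), np.float64(121.0)] -> [ 0.     -0.0326  0.0701] -0.001
```

Emit:
{"name": "play_rows", "arguments": {"series": [[[0,-0.004,0.004],0,0.76],[[0,-0.01,0.0095],0,0.76],[[0,-0.014,0.0145],0,0.76],[[0,-0.0175,0.019],0,0.76],[[0,-0.0205,0.0235],0,0.76],[[0,-0.023,0.0285],0,0.76],[[0,-0.0255,0.0335],0,0.76],[[0,-0.0275,0.0385],0,0.76],[[0,-0.029,0.0435],0,0.76],[[0,-0.0305,0.049],0,0.76],[[0,-0.0315,0.0545],0,0.76],[[0,-0.0325,0.06],0,0.76],[[0,-0.0325,0.065],0,0.76],[[0,-0.0325,0.07],0,0.76],[[0,-0.0325,0.07],0,0.76],[[0,-0.0325,0.07],0,0.76],[[0,-0.0325,0.07],0,0.76]]}}

```text
clock: 5.1
eef_pos: [597.7, 74.0, 120.9]
eef_rot: [-1.567, -0.0, -1.199]
wrist_force: [-0.5, -0.4, 1.0]
finger_gap: 22.3
```

Run:
```python
from h import *
s=snap('scene','s2')
go((595.5,73.1,121,-1.198))
cv2.imwrite('pics/c2.png',cv2.resize(s[160:260,262:372],(660,600),interpolation=cv2.INTER_CUBIC)[:,:,::-1])
```

```text
t 5.15 [597.7  74.  120.9] [-1.567 -0.    -1.199] [0.5 0.1 0.5] 22.5
[595.5, 73.1, 121] -> [ 0.     -0.0001 -0.0023] -0.001
```

View pics/c2.png

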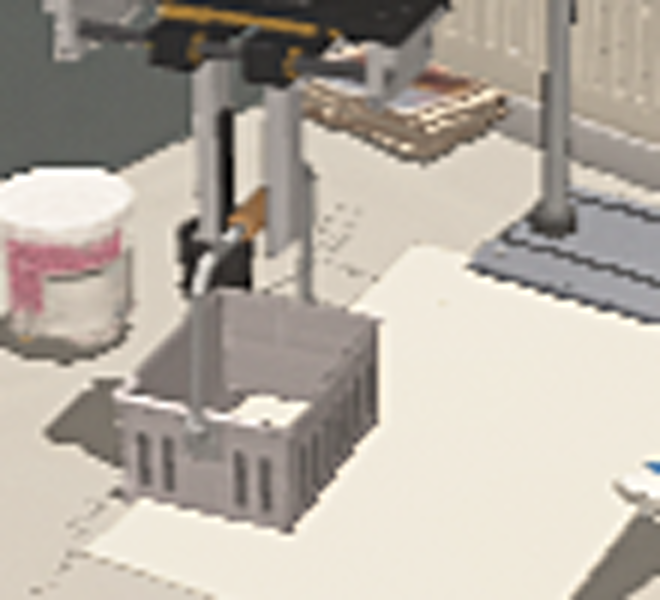

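The bail stands upright at about (200,260)–(265,210), with the sleeve between the fingers and the basket still on the table. Next I grip and lift.

Emit:
{"name": "play_rows", "arguments": {"series": [[[0,0,0],0,0.85],[[0,0,0],0,0.95],[[0,0,0],0,1],[[0,0,0],0,1],[[0,0,0],0,1],[[0,-0.004,0],0,1],[[0,-0.01,0],0,1],[[0,-0.018,0],0,1],[[0,-0.028,0],0,1],[[0,-0.04,0],0,1],[[0,-0.055,0],0,1],[[0,-0.07,0],0,1],[[0,-0.085,0],0,1],[[0,-0.1,0],0,1],[[0,-0.11,0],0,1],[[0,-0.116,0],0,1],[[0,-0.12,0],0,1],[[0,-0.12,0],0,1],[[0,-0.12,0],0,1],[[0,-0.12,0],0,1]], "squeeze": 35}}

```text
clock: 7.15
eef_pos: [597.1, 73.8, 240.3]
eef_rot: [-1.568, -0.0, -1.199]
wrist_force: [0.3, 0.4, -5.7]
finger_gap: 14.2
```

Run:
```python
from h import *
s=manip.read_state();print(s['moment'])
e=np.array([np.cos(.163),np.sin(.163)]);f=np.array([539.3,-226])-e*120;y=.163-np.pi/2;z=240
go((440,0,z,-1.198),(*f.round(1),z,y))
```

```text
[-0.0285479  -0.06013399  0.04732839]
t 7.15 [597.1  73.8 240.3] [-1.568 -0.    -1.199] [ 0.3  0.4 -5.7] 14.2
[440, 0, 240] -> [ 1.170e-02 -1.000e-04 -1.732e-01] -0.001
[np.float64(420.9), np.float64(-245.5), 240] -> [ 0.2335 -0.0004 -0.2802] 0.209
```

Emit:
{"name": "play_rows", "arguments": {"series": [[[0.0005,0,-0.006],0,1],[[0.001,0,-0.018],0,1],[[0.002,0,-0.038],0,1],[[0.004,0,-0.063],0,1],[[0.006,0,-0.09],0,1],[[0.008,0,-0.117],0,1],[[0.012,0,-0.14],0,1],[[0.02,0,-0.158],0.01,1],[[0.033,0,-0.172],0.03,1],[[0.05,0,-0.185],0.05,1],[[0.07,0,-0.196],0.07,1],[[0.092,0,-0.207],0.09,1],[[0.115,0,-0.219],0.11,1],[[0.138,0,-0.231],0.13,1],[[0.16,0,-0.242],0.15,1],[[0.182,0,-0.253],0.17,1],[[0.202,0,-0.264],0.19,1],[[0.218,0,-0.272],0.2,1],[[0.228,0,-0.277],0.209,1],[[0.2335,0,-0.28],0.209,1]]}}

```text
clock: 9.15
eef_pos: [420.7, -246.0, 239.5]
eef_rot: [-1.568, 0.001, -1.409]
wrist_force: [1.0, -0.1, -6.1]
finger_gap: 14.1
```

Emit:
{"name": "play_rows", "arguments": {"series": [[[0,0,0],0,1],[[0,0,0],0,1],[[0,0,0],0,1]]}}

```text
clock: 9.45
eef_pos: [420.8, -245.3, 239.6]
eef_rot: [-1.568, 0.001, -1.408]
wrist_force: [-0.1, -0.7, -6.9]
finger_gap: 13.8
```

Run:
```python
from h import *
s=snap('scene','s3');t=snap('top','t3')
a=cv2.resize(s[90:230,330:490],(457,400),interpolation=cv2.INTER_CUBIC)
b=cv2.resize(t[120:260,360:480],(343,400),interpolation=cv2.INTER_CUBIC)
cv2.imwrite('pics/c3.png',np.hstack([a,b])[:,:,::-1])
e=np.array([np.cos(.163),np.sin(.163)]);S=np.array([539.3,-226]);y=.163-np.pi/2
print(proj('scene',[*S,204.5]),proj('top',[*S,204.5]))
go((*(S-120*e),235,y),(*S,235,y),(*S,185.5,y))
```

```text
[[384.09539672 151.13886372]] [[452.37135374 183.00076937]]
t 9.55 [ 420.8 -245.5  239.6] [-1.568  0.    -1.408] [-0.1  0.1 -6.5] 14.1
[np.float64(420.8906135656073), np.float64(-245.4735000508552), 235] -> [-0.      0.0046  0.    ] -0.0
[np.float64(539.3), np.float64(-226.0), 235] -> [-1.0e-04  4.9e-03  1.2e-01] -0.0
[np.float64(539.3), np.float64(-226.0), 185.5] -> [-1.000e-04  5.440e-02  1.199e-01] -0.0
```

View pics/c3.png

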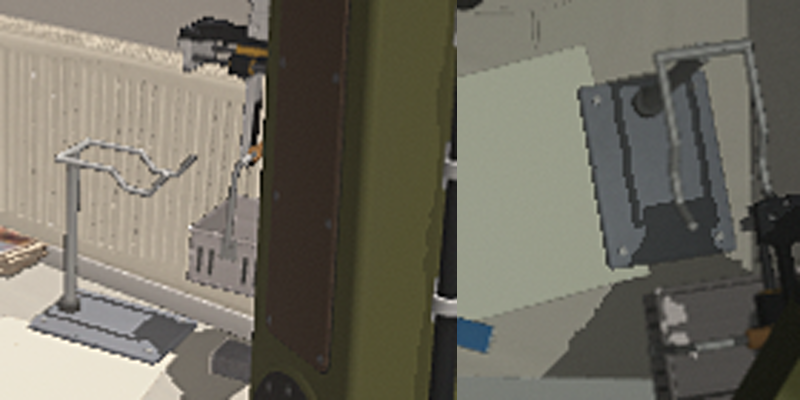

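The basket hangs level in front of the stand, with the prongs between the rim and the bar in height: tips at (195,157) and bar at (255,150) in the left crop. Next I advance over the seat.

Emit:
{"name": "play_rows", "arguments": {"series": [[[0,0,0.004],0,1],[[0,0,0.012],0,1],[[0,0,0.024],0,1],[[0,0,0.038],0,1],[[0,0,0.053],0,1],[[0,0,0.068],0,1],[[0,0,0.083],0,1],[[0,0,0.097],0,1],[[0,0,0.108],0,1],[[0,0,0.116],0,1],[[0,0,0.12],0,1],[[0,0,0.12],0,1],[[0,0,0.12],0,1],[[0,0,0.12],0,1]]}}

```text
clock: 10.95
eef_pos: [538.9, -226.2, 240.0]
eef_rot: [-1.568, 0.0, -1.409]
wrist_force: [0.8, -0.6, -6.4]
finger_gap: 13.9
```

Run:
```python
from h import *
s=snap('scene','s4');t=snap('top','t4')
a=cv2.resize(s[100:220,325:445],(400,400),interpolation=cv2.INTER_CUBIC)
b=cv2.resize(t[130:250,380:500],(400,400),interpolation=cv2.INTER_CUBIC)
cv2.imwrite('pics/c4.png',np.hstack([a,b])[:,:,::-1])
S=[539.3,-226]
print(((proj('scene',[*S,258])-[325,100])*400/120))
go((*S,185.5,.163-np.pi/2))
```

```text
[[200.27073492 116.52759697]]
t 11.05 [ 539.  -226.2  240.1] [-1.568  0.    -1.409] [ 0.8 -0.3 -6.3] 13.8
[539.3, -226, 185.5] -> [-0.0002  0.0546  0.0002] -0.001
```

View pics/c4.png

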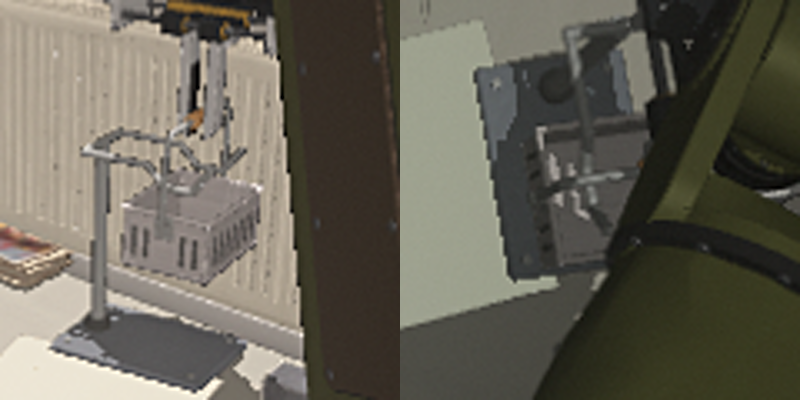

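The bar is above both prongs with the sleeve at (195,120), and the prongs pass through the bail. Next I lower it.

Emit:
{"name": "play_rows", "arguments": {"series": [[[0,0.005,0],0,1],[[0,0.012,0],0,1],[[0,0.02,0],0,1],[[0,0.028,0],0,1],[[0,0.036,0],0,1],[[0,0.042,0],0,1],[[0,0.046,0],0,1],[[0,0.048,0],0,1],[[0,0.048,0],0,1]]}}

```text
clock: 11.95
eef_pos: [539.1, -226.2, 192.0]
eef_rot: [-1.568, 0.0, -1.409]
wrist_force: [-0.3, -0.0, -6.5]
finger_gap: 14.0
```

Emit:
{"name": "play_rows", "arguments": {"series": [[[0,0.001,0],0,1],[[0,0.002,0],0,1],[[0,0.003,0],0,1],[[0,0.003,0],0,1]]}}

```text
clock: 12.35
eef_pos: [539.1, -226.2, 188.9]
eef_rot: [-1.568, 0.0, -1.409]
wrist_force: [-0.3, -0.1, -6.5]
finger_gap: 14.2
```

Emit:
{"name": "play_rows", "arguments": {"series": [[[0,0.001,0],0,1],[[0,0.002,0],0,1],[[0,0.003,0],0,1],[[0,0.003,0],0,1]]}}

```text
clock: 12.75
eef_pos: [539.1, -226.1, 185.7]
eef_rot: [-1.569, 0.001, -1.409]
wrist_force: [0.6, 0.4, -6.4]
finger_gap: 14.0
```

Emit:
{"name": "play_rows", "arguments": {"series": [[[0,0.001,0],0,1],[[0,0.002,0],0,1],[[0,0.002,0],0,1]]}}

```text
clock: 13.05
eef_pos: [539.3, -226.2, 184.9]
eef_rot: [-1.567, -0.0, -1.409]
wrist_force: [-3.9, 1.4, 4.9]
finger_gap: 14.2
```

Emit:
{"name": "play_rows", "arguments": {"series": [[[0,0.001,0],0,1],[[0,0.002,0],0,1],[[0,0.002,0],0,1]]}}

```text
clock: 13.35
eef_pos: [539.4, -226.3, 184.7]
eef_rot: [-1.566, -0.001, -1.408]
wrist_force: [-7.4, 4.1, 11.9]
finger_gap: 13.8
```

Run:
```python
from h import *
s=snap('scene','s5')
cv2.imwrite('pics/c5.png',cv2.resize(s[120:210,335:425],(600,600),interpolation=cv2.INTER_CUBIC)[:,:,::-1])
print((proj('scene',[539.3,-226,204.5])-[335,120])*600/90); go()
```

```text
[[327.30264483 207.59242478]]
t 13.4 [ 539.4 -226.3  184.7] [-1.566e+00 -1.000e-03 -1.408e+00] [-7.4  2.7 11.2] 13.8
```

View pics/c5.png

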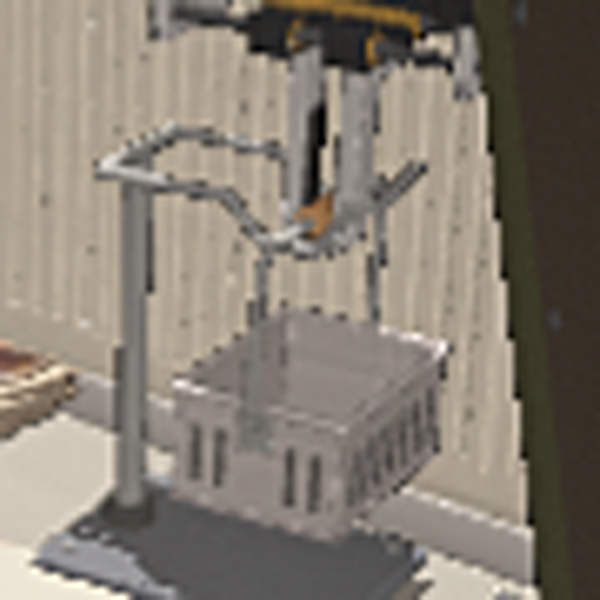

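The bar sits on the prongs but close to the foot of the rear step, around (262,240), and the −x force agrees. I'll raise it 3 mm, shift 7 mm forward and lower again.

Emit:
{"name": "play_rows", "arguments": {"series": [[[0,-0.002,0],0,1],[[0,-0.003,-0.002],0,1],[[0,-0.003,-0.005],0,1],[[0,-0.003,-0.007],0,1],[[0,-0.002,-0.007],0,1],[[0,-0.001,-0.007],0,1],[[0,-0.0,-0.007],0,1],[[0,0,-0.007],0,1]]}}

```text
clock: 14.2
eef_pos: [532.5, -227.5, 185.1]
eef_rot: [-1.566, -0.002, -1.408]
wrist_force: [-3.2, 0.0, 0.1]
finger_gap: 13.7
```

Emit:
{"name": "play_rows", "arguments": {"series": [[[0,0,0],0,0.8],[[0,0,0],0,0.7],[[0,0,0],0,0.6],[[0,0,0],0,0.55],[[0,0,0],0,0.55],[[0,0,0],0,0.55],[[0,0,0],0,0.55]]}}

```text
clock: 14.9
eef_pos: [532.5, -227.5, 185.1]
eef_rot: [-1.566, -0.002, -1.408]
wrist_force: [0.4, 0.2, -0.5]
finger_gap: 42.1
```

Emit:
{"name": "play_rows", "arguments": {"series": [[[0,-0.01,0],0,0.55],[[0,-0.025,0],0,0.55],[[0,-0.045,0],0,0.55],[[0,-0.075,0],0,0.55],[[0,-0.11,0],0,0.55],[[0,-0.15,0],0,0.55],[[0,-0.15,0],0,0.55],[[0,-0.15,-0.05],0,0.55],[[0,-0.15,-0.1],0,0.55],[[0,-0.15,-0.15],0,0.55],[[0,-0.15,-0.19],0,0.55],[[0,-0.15,-0.19],0,0.55],[[0,-0.15,-0.19],0,0.55],[[0,-0.15,-0.19],0,0.55]]}}

```text
clock: 16.3
eef_pos: [344.9, -258.0, 334.1]
eef_rot: [-1.566, -0.002, -1.408]
wrist_force: [0.1, -0.1, 0.3]
finger_gap: 41.9
```

Run:
```python
from h import *
s=snap('scene','s6');t=snap('top','t6');go()
a=cv2.resize(s[120:210,335:425],(400,400),interpolation=cv2.INTER_CUBIC)
b=cv2.resize(t[130:230,395:495],(400,400),interpolation=cv2.INTER_CUBIC)
cv2.imwrite('pics/c6.png',np.hstack([a,b])[:,:,::-1])
print((proj('scene',[539.3,-226,204.5])-[335,120])*400/90,(proj('top',[539.3,-226,204.5])-[395,130])*4)
r={}
for n,im,(v0,v1,u0,u1) in (('scene',s,(135,170,360,410)),('top',t,(160,215,430,480))):
    h=cv2.cvtColor(im,cv2.COLOR_RGB2HSV)[v0:v1,u0:u1]; m=(h[...,1]>110)&(h[...,2]>70)&(h[...,0]<25)
    v,u=np.nonzero(m); print(n,m.sum()); r[n]=(u.mean()+u0,v.mean()+v0) if len(u) else None
print(r)
if all(r.values()):
    p,e=tri(r['scene'],r['top']);d=p-[539.3,-226,204.5];c,q=np.cos(.163),np.sin(.163)
    print('sleeve',p,e,'in seat',d[0]*c+d[1]*q,-d[0]*q+d[1]*c,d[2])
```

```text
t 16.4 [ 345.  -257.9  333.8] [-1.566e+00 -1.000e-03 -1.407e+00] [ 0.  -0.8  0.7] 42.6
[[218.20176322 138.39494985]] [[229.48541495 212.00307747]]
scene 15
top 96
{'scene': (np.float64(385.53333333333336), np.float64(150.2)), 'top': (np.float64(453.8125), np.float64(186.57291666666666))}
sleeve [ 532.29408563 -226.70627545  209.22728867] 3.6927709758932674 in seat -7.027663976380743 0.4400002596643531 4.727288666863842
```

View pics/c6.png

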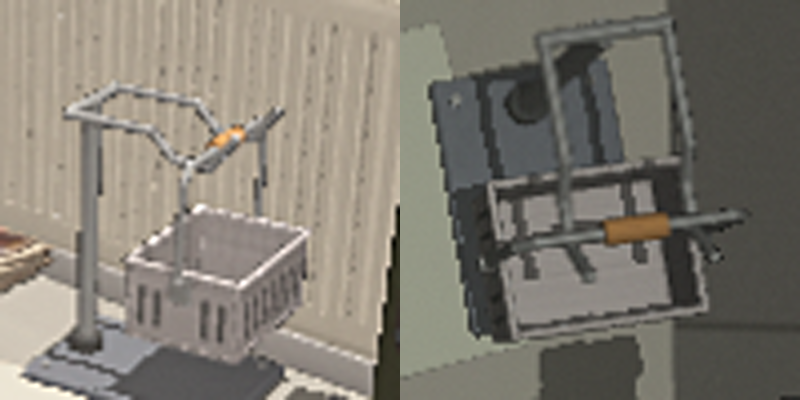

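The basket hangs level with its bar in the trough of both prongs, and the sleeve is centred between them. By triangulation it is about 7 mm forward of the seat and under 1 mm across. I'll check that it's still and the pail is unmoved, then hand in.

Run:
```python
from h import *
t=manip.camera('top').astype(int);s=manip.camera('scene').astype(int)
L=lambda f:cv2.imread(f'pics/{f}.png')[:,:,::-1].astype(int)
print('motion',abs(t-L('t6'))[130:230,395:495].mean(),abs(s-L('s6'))[120:210,335:425].mean())
print('pail',abs(t-L('t0'))[150:195,192:242].mean(),abs(s-L('s0'))[240:295,218:260].mean())
manip.sign_off()
```

```text
motion 0.9983333333333333 0.8990946502057613
pail 4.617333333333334 11.603607503607504
the job is handed in; nothing more can be done
```

Run:
```python
import cv2,numpy as np
for a,b,r in(('t0','t6',(150,195,192,242)),('s0','s6',(240,295,218,260))):
    g=[cv2.imread(f'pics/{f}.png',0)[r[0]:r[1],r[2]:r[3]].astype(np.float32) for f in(a,b)]
    print(cv2.phaseCorrelate(g[0],g[1],cv2.createHanningWindow(g[0].shape[::-1],cv2.CV_32F)),g[0].mean(),g[1].mean())
```

```text
((0.034443532509474295, 0.5078325486566335), 1.000303172164493) 37.08344 38.813457
((0.5034379581380577, -0.03405723699910723), 0.9991004103201407) 157.63031 169.32986
```

I hung the basket on the stand by its bail and handed the job in at about 16.5 s of the 61 s allowed. I have no verdict, because sign-off doesn't report one.

**What I did:** With the fingers loosely round the sleeve, I swung the bail upright while the basket stood on the table. I then gripped the sleeve at 35 N, carried the basket round in front of the stand and brought the bail in over both prongs. The first lowering touched the foot of the rear step, so I raised the bar 3 mm, moved it 7 mm forward and set it down again. Then I released it and backed away.

**Last checks:**
- **Position:** the bar lies in the trough of both prongs. By triangulation, its centre is about 7 mm in front of the seat and under 1 mm off across, both within tolerance.
- **Height:** that triangulation put the bar about 5 mm high, with a 3.7 mm gap between the two camera rays. The arm's own height at contact put the bar at about 204 mm, which matches the seat.
- **Square and level:** both look right in the pictures, but I judged them only by eye.
- **At rest:** two successive pictures differed by about 1 grey level, so the basket was still. The wrist force was near zero, with the arm clear of everything.
- **Pail:** comparing brightness at the pail before and after gave a clear difference (4.6 and 11.6 grey levels). I only followed this up after handing in. The images had shifted by about 0.5 pixel, roughly 1–2 mm, and the later ones were brighter, probably a lighting or shadow change. The arm never went near the pail.

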